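Turn the tea tray round in its pantry bin

TASK

The white tray in the green bin was put in the wrong way round. Lift it clear of the bin by its black square post, turn it half a turn and lower it back until it sits fully home on the bin's floor, its orange end at the bin's orange drawer pull, and let go only once it is down. The tray in the grey bin is already right: leave it alone.

Things in the scene. Friction and masses are not known exactly. Their poses are not given: they have to be found in the camera images.
- tray_grip (a point): Grip point of the loose white plastic tray (0.18 to 0.31 kg) in the green bin: on the axis of the black square upright post at the tray's centre (26 x 26 mm, sides along the tray's x and y, grip either pair of faces), 16 mm below the post's top, 76 mm above the tray's underside, 34 mm above its rim. Axes: x along the tray towards its orange end, z up.
- tray_end (a point): Middle of the top edge of that tray's orange end: 80 mm along the tray's +x from its centre, 42 mm above its underside. The tray tapers, 164 x 104 mm at the rim, 152 x 94 mm at the underside, 42 mm high; one wide pocket with orange floor and rim at this end, two narrow white ones at the other.
- bin: Fixed green bin, 180 x 120 mm, 78 mm high. Origin: centre of its underside; x along it towards the orange pull tab of the shut drawer beneath (sticks out 22 mm), z up. Well 172 x 112 mm, 44 mm deep, floor 34 mm above the origin. A tray sitting home has its grip point 110 mm above the origin, 4 mm play all round. At the start it sits there the wrong way, orange end away from the pull.
- spare_grip (a point): The same grip point on an identical white tray in an identical but grey bin, already the right way round (orange end at the orange pull): not to be disturbed.
Not all that is in view belongs to the job. Leave any blue or purple look-alike of the part that bears tray_grip alone.

How it is judged:
On the way, in this order (a step that is already met when the one before it is completed fails the run):
1. the tray is lifted clear above the green bin (z of tray_grip in the frame of bin above 0.155 m), for 0.2 s.
2. the tray, turned round, is lowered to within 15 mm of home while still in the gripper (z of tray_grip in the frame of bin below 0.125 m and distance between the grasp point and tray_grip below 0.035 m and x of tray_end in the frame of bin above 0.06 m and angle between the x axis of tray_grip and the x axis of bin, either way round below 0.175 rad), for 0.1 s.
At the end, for the whole second after the job is handed in: The tray sits home in the green bin, orange end at the orange pull: within 12 mm of the bin's centre along and across, within 10 degrees of its length, within 7 mm of its seated height and level within 6 degrees (x of tray_end in the frame of bin above 0.06 m and angle between the x axis of tray_grip and the x axis of bin, either way round below 0.175 rad and x of tray_grip in the frame of bin between -0.012 and 0.012 m and y of tray_grip in the frame of bin between -0.012 and 0.012 m and z of tray_grip in the frame of bin between 0.1 and 0.117 m and angle between tray_grip's own z axis and vertical below 0.1 rad); the robot touches nothing.
It fails at once if the tray in the grey bin is moved by more than 15 mm (distance of spare_grip from where it was at the start of the episode above 0.015 m).
It also fails if it takes over 40 s, if anything falls off the work surface, if the arm or the gripper's body presses on something with over 40 N, if the wrist force passes 120 N, or if a joint passes its speed limit or range.

ROBOT

A 7-joint arm with a two-finger parallel gripper is mounted at the origin on the work surface. World frame = base frame: x ahead of the robot, y to its left, z up, the work surface at z = 0. Lengths are in m, angles in rad, forces in N, time in s.
With the tool pointing down it reaches from about 0.35 to 0.9 m from the base axis. Payload 8.1 kg.
Tool frame: the origin (TCP) lies at the very end of the fingers, on their centre line; the grasp point (between the pads) lies grip_point_offset behind it (grip_point_offset is the distance from the TCP to the grasp point, in m); z points along the fingers, y is the direction in which the jaws open and shut (so a half turn about z gives the same grasp; the last joint's range is limited). The gripper opens to 92 mm and grips with 3 to 60 N. Pads are 19 mm wide; open, the fingers measure 130 mm over their backs; the gripper's body (75 mm by 190 mm) begins 47 mm behind the grasp point.
Start: joints at [-1.327, 0.434, 0.025, 1.573, -0.012, 1.134, -0.075], TCP at [0.212, 0.588, 0.227] pointing down, gripper open.
Joint ranges: [-2.62, 2.62], [-0.44, 2.09], [-1.27, 1.32], [0.08, 2.57], [-1.32, 4.46], [0.12, 2], [-2.74, 2.74]. Speed limits (rad/s): [2.22, 2.22, 3.01, 3.01, 3.14, 3.14, 3.14].

INTERFACE

Orientations are given as a rotation vector (axis times angle).
In Python, from cell import * gives the robot as it stands.
- The arm moves only by the tool drive_tool, never from a script. Its argument "increments" is a list of rows, each an object of numbers: "grip": the gripper's target within -1 to 1 (shut at 1, half-way at 0, fully open at -1); "tx", "ty", "tz": the shift along the world's x, y, z normalised to -1 to 1, where 1 is 400 mm; "turn": the turn about the world's z normalised to -1 to 1, where 1 is 60 degrees. In form: [{"grip": .., "tx": .., "ty": .., "tz": .., "turn": ..}, ...]. A call has 1 to 20 rows; each row is the pose to reach, as a shift and turn from the pose measured when the call began; what a row does not reach only later rows make up. A row lasts 1/10 s, in which the tool goes at most 50 mm and 8.59 degrees, less where a joint would pass 70% of its speed; a pose out of reach is approached as far as the arm can. A call with a number of a shift or a turn outside -1 to 1 is refused whole. A call with a gripper value outside its range is refused whole. The fingers move at their own pace and stop on an object; "newtons" is the grip in N (left out, the last holds). Time passes only in rows, so rows that repeat a pose let the fingers close. It gives the time, the measured TCP pose, the force and the opening at its end, in the units of the state.
- observe(): the state, without advancing time (a new reading comes with each control period).
- get_image(name): name is "side" or "top"; returns the picture (420x560x3 uint8, red, green, blue); there is no depth.
- camera_info(name): a dict with "fx", "fy", "cx", "cy" (pixels), "eye" and "rotation" of the camera in the world. Camera axes: x right, y down, z forward; pixel columns grow to the right and rows downward; lengths in m; the calibration is good to about 2 mm. A picture is of the moment at which its call begins. camera_info takes no time and is no camera call.
- sign_off(): hands the job in, once; it reports no verdict.
The state is a dict: "clock": time; "joints": joint angles; "dq": joint speeds; "joint_efforts": joint torques, N m; "position": TCP position; "ee_rot": TCP orientation; "force": force on the tool from outside, world axes, zero at the start; "ft_torque": the same for the moment, N m; "width": opening from 0.0 (shut) to 1.0 (fully open).
Only numpy, scipy, OpenCV 4.12 (cv2) and the standard library are available. Lean on these libraries where they do the work, as an engineer would, in place of code of your own. Each camera call takes 0.05 s, during which the arm holds its last target. There are 200 camera calls.

## Working session

There is one attempt and no reset: what is moved stays moved. The work goes in short steps, Python scripts to look and compute and a tool call to move; the robot and the scene stay as the last step left them, time stands still between calls to the robot, and variables do not carry over. Pictures are saved under pics/ and viewed, about 8 in all and at most 12, crops included, and the job is handed in when it is done.

Besides the shell and the picture viewer there is one more tool, called after "Call:" by a JSON object that holds its "fn" and its "kwargs". drive_tool: Moves the arm, as the interface text tells. Its arguments: {"type":"object","properties":{"increments":{"type":"array","items":{"type":"object","properties":{"grip":{"type":"number"},"tx":{"type":"number"},"ty":{"type":"number"},"tz":{"type":"number"},"turn":{"type":"number"}}}},"newtons":{"type":"number"}},"required":["increments"]}

```bash
mkdir -p pics; cat > h.py <<'E'
from cell import *
import numpy as np, cv2
def ray(n,u,v):
    c=camera_info(n);R=np.array(c["rotation"]).reshape(3,3)
    d=R@np.array([(u-c["cx"])/c["fx"],(v-c["cy"])/c["fy"],1]);return np.array(c["eye"]),d
def onz(n,u,v,z):
    e,d=ray(n,u,v);return e+d*(z-e[2])/d[2]
def proj(n,p):
    c=camera_info(n);R=np.array(c["rotation"]).reshape(3,3)
    q=R.T@(np.array(p)-np.array(c["eye"]));return q[0]/q[2]*c["fx"]+c["cx"],q[1]/q[2]*c["fy"]+c["cy"]
def save(n,f):
    i=get_image(n);cv2.imwrite("pics/"+f,i[:,:,::-1]);return i
E
python3 - <<'E'
from h import *
save("top","t0.png");save("side","s0.png")
for n in("top","side"):print(camera_info(n))
print(observe())
try: print(grip_point_offset)
except Exception as e: print(e)
E
```

```text
{'fx': 442.0035532281956, 'fy': 442.0035532281956, 'cx': 285.3277463845358, 'cy': 210.57832321859314, 'eye': array([0.24939107, 0.08595115, 1.05949736]), 'rotation': array([-2.10689084,  2.1282691 , -0.1569528 ])}
{'fx': 446.6389214696283, 'fy': 446.6389214696283, 'cx': 282.7041432085815, 'cy': 220.92380370308283, 'eye': array([ 0.24446783, -0.65783335,  0.83233712]), 'rotation': array([-2.31752145,  0.2574396 , -0.09013582])}
{'clock': 0.1, 'joints': array([-1.32661579,  0.43516969,  0.02498646,  1.57400992, -0.01157525,
        1.13399394, -0.07511954]), 'dq': array([-2.16797774e-03, -2.19565108e-03,  5.63048179e-04, -1.96224998e-03,
        5.34922566e-05, -6.79030215e-04,  3.14291473e-04]), 'joint_efforts': array([ 2.38524866e-03, -6.69124389e+01,  9.87755992e-01, -3.15145004e+01,
       -6.05192198e-02,  3.75069282e-02,  5.22431071e-05]), 'position': array([0.21232853, 0.58733888, 0.22601195]), 'ee_rot': array([-5.42120118e-01, -3.09437223e+00,  2.25191747e-03]), 'force': array([-0.3844075 ,  0.06776296, -0.16903175]), 'ft_torque': array([ 0.0067143 , -0.04138816,  0.001663  ]), 'width': 1.0049415243520456}
0.0188
```

View pics/t0.png

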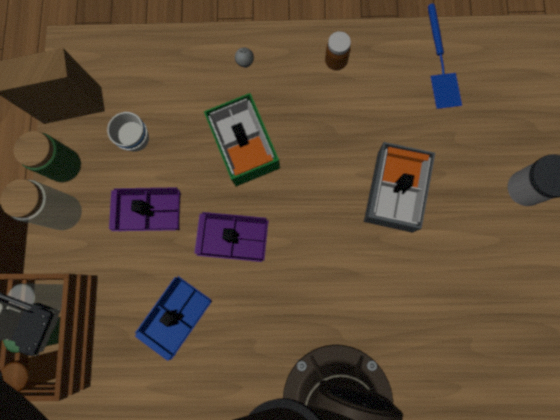

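View pics/s0.png

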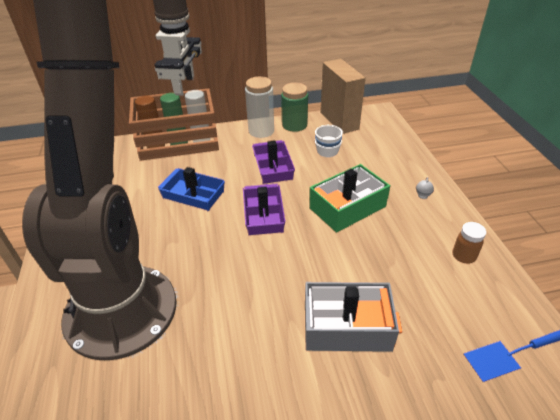

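The top view shows the green bin's white tray with its post at about (240,133), seen in the side view at (350,185). Look-alikes in the top view are the grey bin's tray (403,184), purple trays (143,207) and (231,236), and the blue tray (172,318). I choose the green-bin tray at (240,133).

```bash
sed -i 's/np.array(c\["rotation"\]).reshape(3,3)/cv2.Rodrigues(np.array(c["rotation"]))[0]/' h.py
cat >> h.py <<'E'
def tri(a,b):
    (e1,d1),(e2,d2)=ray("top",*a),ray("side",*b)
    s=np.linalg.lstsq(np.c_[d1,-d2],e2-e1,rcond=None)[0]
    p,q=e1+d1*s[0],e2+d2*s[1];return (p+q)/2,np.linalg.norm(p-q)
E
python3 - <<'E'
from h import *
t=cv2.imread("pics/t0.png");s=cv2.imread("pics/s0.png")
hs=cv2.cvtColor(t,cv2.COLOR_BGR2HSV)
g=cv2.inRange(hs,(45,120,30),(85,255,255));n,l,st,c=cv2.connectedComponentsWithStats(g)
for i in range(1,n):
    if st[i,4]>100:print("green",st[i],c[i])
i=[i for i in range(1,n) if st[i,4]>100 and 190<c[i][0]<290][0]
pts=np.argwhere(l==i)[:,::-1]
w=np.array([onz("top",u,v,.078)[:2] for u,v in pts]).astype(np.float32)
r=cv2.minAreaRect(w);print(r);b=cv2.boxPoints(r);print(b,[proj("top",(*p,.078)) for p in b])
o=cv2.inRange(hs,(3,150,80),(18,255,255));o[:,:195]=0;o[:,285:]=0;m=cv2.moments(o[90:190]);print("orange",m["m10"]/m["m00"],90+m["m01"]/m["m00"], onz("top",m["m10"]/m["m00"],90+m["m01"]/m["m00"],.05))
print(proj("top",(0,0,0)),proj("side",(0,0,0)))
a=cv2.resize(t[85:195,190:300],(400,400),interpolation=cv2.INTER_CUBIC);d=cv2.resize(s[150:240,300:400],(400,400),interpolation=cv2.INTER_CUBIC)
cv2.imwrite("pics/c0.png",np.hstack([np.clip(a*1.8,0,255).astype(np.uint8),d]))
E
```

```text
green [204  93  75  93 771] [249.55642023 150.26848249]
((0.5951743721961975, 0.2117641270160675), (0.19696305692195892, 0.11809719353914261), 22.187519073486328)
[[0.48168606 0.22924986]
 [0.52628416 0.11989743]
 [0.7086627  0.19427839]
 [0.6640646  0.30363083]] [(np.float64(233.81676595445913), np.float64(185.9335656971531)), (np.float64(281.5054140049345), np.float64(166.34479099352535)), (np.float64(249.71047205296335), np.float64(92.47989475992365)), (np.float64(203.41097771099794), np.float64(111.08850606609334))]
orange 248.3311965811966 155.69123931623932 [0.56159378 0.19963335 0.05      ]
(np.float64(337.30035932522213), np.float64(400.5821177904623)) (np.float64(119.78088421366266), np.float64(310.2923509119406))
```

View pics/c0.png

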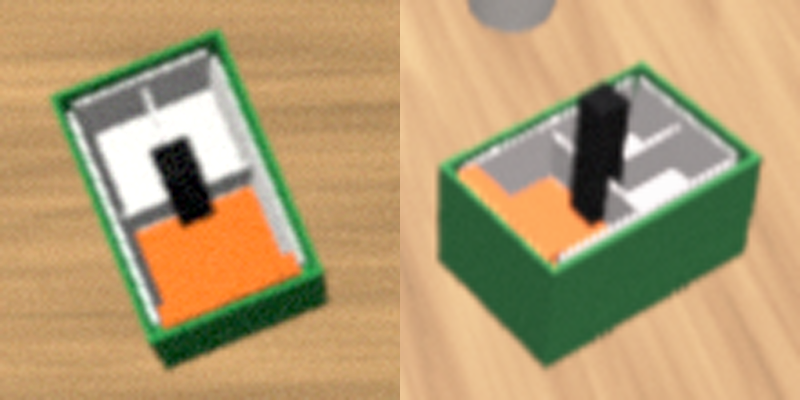

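The crop confirms the choice: white tray, black post, orange floor at the end nearer the robot, so the pull must be at the far end. Next I triangulate the rim corners and the post top.

```bash
python3 - <<'E'
from h import *
T=[(205.1,112.5),(250.5,94.1),(278.5,159.2),(233.2,178.5)];S=[(360.7,164.8),(390,185.5),(337.5,210.3),(310,186.7)]
P=[tri(a,b) for a,b in zip(T,S)]
for p in P:print(p[0].round(4),round(p[1],4))
Q=np.array([onz("top",*a,.078) for a in T]);print("plane",Q.round(4),Q.mean(0))
for Z in (Q,np.array([p[0] for p in P])):
    v=(Z[0]+Z[1]-Z[2]-Z[3])/2;w=(Z[0]+Z[3]-Z[1]-Z[2])/2
    print(Z.mean(0),"L",np.linalg.norm(v),np.degrees(np.arctan2(v[1],v[0])),"W",np.linalg.norm(w),np.degrees(np.arctan2(-w[0],w[1])))
print("post top",tri((236.8,124.9),(351,171.4)), onz("top",236.8,124.9,.126),onz("side",351,171.4,.126))
E
```

```text
[0.6654 0.3005 0.0731] 0.0054
[0.7091 0.1925 0.0747] 0.0056
[0.544  0.1266 0.0787] 0.0016
[0.4998 0.2304 0.0807] 0.0025
plane [[0.6605 0.2995 0.078 ]
 [0.7045 0.1924 0.078 ]
 [0.5434 0.1267 0.078 ]
 [0.4992 0.2309 0.078 ]] [0.60189745 0.21238023 0.078     ]
[0.60189745 0.21238023 0.078     ] L 0.1746219076708169 22.61493346575485 W 0.1145142456206645 22.673364252352442
[0.60459566 0.2125051  0.07678224] L 0.17889139731872492 22.336965649974474 W 0.11466617033749504 22.54032614049418
post top (array([0.60889118, 0.21791931, 0.12269731]), np.float64(0.004042635462371662)) [0.60977044 0.21733812 0.126     ] [0.60496459 0.2132009  0.126     ]
```

Call:
{"fn": "drive_tool", "kwargs": {"increments": [{"tz": 0.12, "grip": -1}, {"tz": 0.25, "grip": -1}, {"tz": 0.25, "tx": 0.1, "ty": -0.1}, {"tz": 0.25, "tx": 0.18, "ty": -0.17, "turn": 0.1}, {"tz": 0.25, "tx": 0.26, "ty": -0.25, "turn": 0.2}, {"tz": 0.25, "tx": 0.34, "ty": -0.33, "turn": 0.3}, {"tz": 0.25, "tx": 0.42, "ty": -0.41, "turn": 0.4}, {"tz": 0.25, "tx": 0.5, "ty": -0.49, "turn": 0.5}, {"tz": 0.25, "tx": 0.58, "ty": -0.56, "turn": 0.6}, {"tz": 0.25, "tx": 0.66, "ty": -0.64, "turn": 0.708}, {"tz": 0.25, "tx": 0.75, "ty": -0.72, "turn": 0.708}, {"tz": 0.2, "tx": 0.84, "ty": -0.81, "turn": 0.708}, {"tz": 0.1, "tx": 0.92, "ty": -0.89, "turn": 0.708}, {"tz": 0.05, "tx": 0.978, "ty": -0.936, "turn": 0.708}, {"tz": 0.0, "tx": 0.978, "ty": -0.936, "turn": 0.708}, {"tz": 0.0, "tx": 0.978, "ty": -0.936, "turn": 0.708}, {"tz": 0.0, "tx": 0.978, "ty": -0.936, "turn": 0.708}], "newtons": 30}}

```text
invalid input
```

```bash
cat >> h.py <<'E'
def yaw():
    o=observe();R=cv2.Rodrigues(o["ee_rot"])[0];print(o["clock"],o["position"].round(4),"yaw y",np.degrees(np.arctan2(R[1,1],R[0,1])).round(2),"z",R[:,2].round(3),o["joints"].round(2),o["force"].round(1),o["width"])
E
python3 - <<'E'
from h import *
t=save("top","t1.png");s=save("side","s1.png");yaw()
a=cv2.resize(t[60:210,170:320],(400,400));d=cv2.resize(s[90:240,280:430],(400,400))
cv2.imwrite("pics/c1.png",np.hstack([a,d])[:,:,::-1])
print(proj("side",(.603,.2125,.126)),proj("top",(.603,.2125,.126)),proj("side",observe()["position"]))
E
```

```text
0.2 [0.2124 0.5875 0.2263] yaw y 70.13 z [-0.    -0.001 -1.   ] [-1.33  0.43  0.03  1.57 -0.01  1.13 -0.08] [-0.2 -0.   0.2] 1.0017676135036493
(np.float64(350.36282421683256), np.float64(171.66727397361137)) (np.float64(238.93174800162308), np.float64(127.7547972443857)) (np.float64(183.6480753800733), np.float64(86.6354926445091))
```

View pics/c1.png

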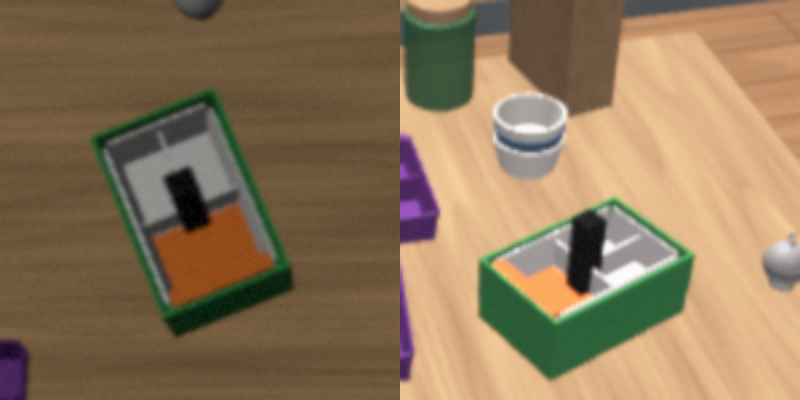

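The move was refused, probably because every row needs every key, so this view is unchanged: the arm has not moved and the tray's post top is at about (350,171) in the side view. I'll resend with full rows.

Call:
{"fn": "drive_tool", "kwargs": {"increments": [{"tx": 0, "ty": 0, "tz": 0.12, "turn": 0, "grip": -1}, {"tx": 0, "ty": 0, "tz": 0.25, "turn": 0, "grip": -1}, {"tx": 0.1, "ty": -0.1, "tz": 0.25, "turn": 0, "grip": -1}, {"tx": 0.18, "ty": -0.17, "tz": 0.25, "turn": 0.1, "grip": -1}, {"tx": 0.26, "ty": -0.25, "tz": 0.25, "turn": 0.2, "grip": -1}, {"tx": 0.34, "ty": -0.33, "tz": 0.25, "turn": 0.3, "grip": -1}, {"tx": 0.42, "ty": -0.41, "tz": 0.25, "turn": 0.4, "grip": -1}, {"tx": 0.5, "ty": -0.49, "tz": 0.25, "turn": 0.5, "grip": -1}, {"tx": 0.58, "ty": -0.56, "tz": 0.25, "turn": 0.6, "grip": -1}, {"tx": 0.66, "ty": -0.64, "tz": 0.25, "turn": 0.708, "grip": -1}, {"tx": 0.75, "ty": -0.72, "tz": 0.25, "turn": 0.708, "grip": -1}, {"tx": 0.84, "ty": -0.81, "tz": 0.2, "turn": 0.708, "grip": -1}, {"tx": 0.92, "ty": -0.89, "tz": 0.1, "turn": 0.708, "grip": -1}, {"tx": 0.978, "ty": -0.936, "tz": 0.05, "turn": 0.708, "grip": -1}, {"tx": 0.978, "ty": -0.936, "tz": 0, "turn": 0.708, "grip": -1}, {"tx": 0.978, "ty": -0.936, "tz": 0, "turn": 0.708, "grip": -1}, {"tx": 0.978, "ty": -0.936, "tz": 0, "turn": 0.708, "grip": -1}], "newtons": 30}}

```text
clock: 1.9
position: [0.6031, 0.214, 0.2265]
ee_rot: [0.617, -3.08, 0.001]
force: [0.1, 0.5, 0.9]
width: 0.999
```

Call:
{"fn": "drive_tool", "kwargs": {"increments": [{"tx": 0, "ty": -0.003, "tz": -0.1, "turn": 0, "grip": -1}, {"tx": 0, "ty": -0.003, "tz": -0.17, "turn": 0, "grip": -1}, {"tx": 0, "ty": -0.003, "tz": -0.24, "turn": 0, "grip": -1}, {"tx": 0, "ty": -0.003, "tz": -0.3, "turn": 0, "grip": -1}, {"tx": 0, "ty": -0.003, "tz": -0.336, "turn": 0, "grip": -1}, {"tx": 0, "ty": -0.003, "tz": -0.336, "turn": 0, "grip": -1}, {"tx": 0, "ty": -0.003, "tz": -0.336, "turn": 0, "grip": -1}]}}

```text
clock: 2.6
position: [0.6037, 0.2137, 0.0936]
ee_rot: [-0.618, 3.079, 0.0]
force: [0.4, 0.1, 0.1]
width: 1.002
```

```bash
python3 - <<'E'
from h import *
t=save("top","t2.png");s=save("side","s2.png");yaw()
a=cv2.resize(t[60:210,170:320],(400,400));d=cv2.resize(s[90:240,280:430],(400,400))
cv2.imwrite("pics/c2.png",np.hstack([np.clip(a*1.6,0,255).astype(np.uint8),d])[:,:,::-1])
E
```

```text
2.7 [0.6041 0.2135 0.094 ] yaw y 112.68 z [ 0.002  0.001 -1.   ] [-0.49  0.59  0.09  1.68 -0.07  0.87  1.6 ] [ 0.5 -0.4  1.3] 0.9992064373323836
```

View pics/c2.png

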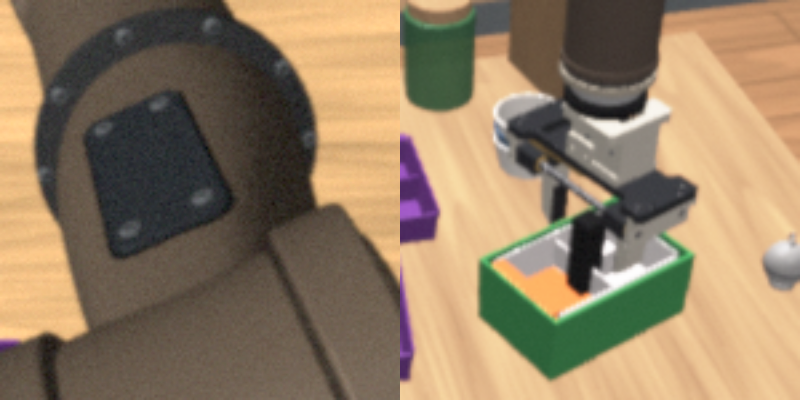

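Side view: the fingers straddle the black post (crop 587,250), with the far tip at about (557,222) and the near tip at about (630,265). The top view is blocked by the arm. Closing now.

Call:
{"fn": "drive_tool", "kwargs": {"increments": [{"tx": 0, "ty": 0, "tz": -0.005, "turn": 0, "grip": 1}, {"tx": 0, "ty": 0, "tz": -0.005, "turn": 0, "grip": 1}, {"tx": 0, "ty": 0, "tz": -0.005, "turn": 0, "grip": 1}, {"tx": 0, "ty": 0, "tz": -0.005, "turn": 0, "grip": 1}, {"tx": 0, "ty": 0, "tz": -0.005, "turn": 0, "grip": 1}, {"tx": 0, "ty": 0, "tz": -0.005, "turn": 0, "grip": 1}, {"tx": 0, "ty": 0, "tz": -0.005, "turn": 0, "grip": 1}, {"tx": 0, "ty": 0, "tz": -0.005, "turn": 0, "grip": 1}], "newtons": 35}}

```text
clock: 3.5
position: [0.6041, 0.2135, 0.0919]
ee_rot: [-0.617, 3.078, 0.001]
force: [0.3, 0.5, 0.0]
width: 0.349
```

```bash
python3 - <<'E'
from h import *
s=save("side","s3.png");yaw()
d=cv2.resize(s[140:240,290:410],(720,600),interpolation=cv2.INTER_CUBIC)
cv2.imwrite("pics/c3.png",d[:,:,::-1])
p=observe()["position"]
for z in(.076,.091,.11,.126):
    u,v=proj("side",(p[0],p[1],z));print(z,(u-290)*6,(v-140)*6)
E
```

```text
3.55 [0.6041 0.2136 0.0919] yaw y 112.68 z [ 0.002  0.001 -1.   ] [-0.49  0.59  0.09  1.68 -0.07  0.87  1.6 ] [-0.6  0.5 -0.4] 0.3076075590777015
0.076 353.6406610878678 278.3108519962511
0.091 356.60661271403444 251.83094640991874
0.11 360.438725386099 217.61798728502583
0.126 363.73293096219015 188.20744266680555
```

View pics/c3.png

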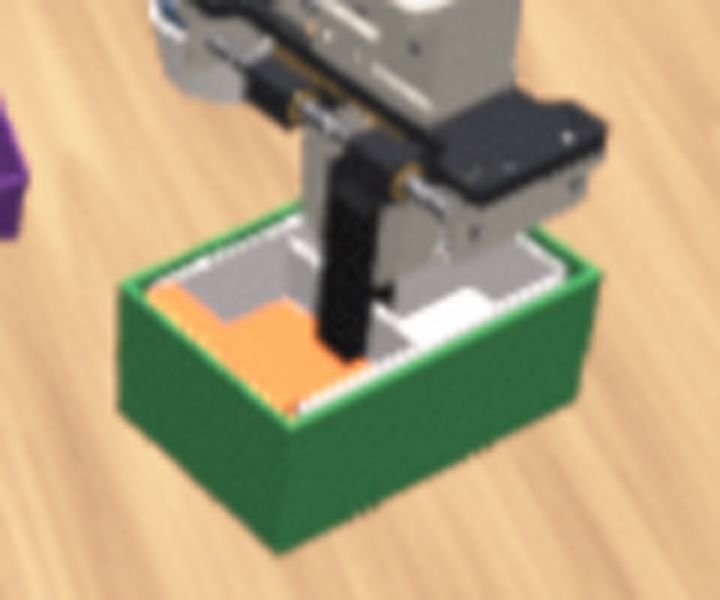

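The post sits centred between the pads: its centre at row 252 is about 354, against 357 predicted. I lift now.

Call:
{"fn": "drive_tool", "kwargs": {"increments": [{"tx": 0, "ty": 0, "tz": 0, "turn": 0, "grip": 1}, {"tx": 0, "ty": 0, "tz": 0, "turn": 0, "grip": 1}, {"tx": 0, "ty": 0, "tz": 0.03, "turn": 0, "grip": 1}, {"tx": 0, "ty": 0, "tz": 0.07, "turn": 0, "grip": 1}, {"tx": 0, "ty": 0, "tz": 0.12, "turn": 0, "grip": 1}, {"tx": 0, "ty": 0, "tz": 0.17, "turn": 0, "grip": 1}, {"tx": 0, "ty": 0, "tz": 0.22, "turn": 0, "grip": 1}, {"tx": 0, "ty": 0, "tz": 0.26, "turn": 0, "grip": 1}, {"tx": 0, "ty": 0, "tz": 0.275, "turn": 0, "grip": 1}, {"tx": 0, "ty": 0, "tz": 0.275, "turn": 0, "grip": 1}, {"tx": 0, "ty": 0, "tz": 0.275, "turn": 0, "grip": 1}, {"tx": 0, "ty": 0, "tz": 0.275, "turn": 0, "grip": 1}]}}

```text
clock: 4.75
position: [0.6034, 0.2133, 0.2008]
ee_rot: [-0.618, 3.08, 0.0]
force: [-0.5, -0.3, -3.1]
width: 0.285
```

Call:
{"fn": "drive_tool", "kwargs": {"increments": [{"tx": 0, "ty": 0, "tz": 0, "turn": -0.13, "grip": 1}, {"tx": 0, "ty": 0, "tz": 0, "turn": -0.26, "grip": 1}, {"tx": 0, "ty": 0, "tz": 0, "turn": -0.39, "grip": 1}, {"tx": 0, "ty": 0, "tz": 0, "turn": -0.52, "grip": 1}, {"tx": 0, "ty": 0, "tz": 0, "turn": -0.65, "grip": 1}, {"tx": 0, "ty": 0, "tz": 0, "turn": -0.78, "grip": 1}, {"tx": 0, "ty": 0, "tz": 0, "turn": -0.9, "grip": 1}, {"tx": 0, "ty": 0, "tz": 0, "turn": -1, "grip": 1}, {"tx": 0, "ty": 0, "tz": 0, "turn": -1, "grip": 1}]}}

```text
clock: 5.65
position: [0.6029, 0.2134, 0.1999]
ee_rot: [-1.007, -2.975, 0.002]
force: [0.3, -0.0, -2.6]
width: 0.279
```

Call:
{"fn": "drive_tool", "kwargs": {"increments": [{"tx": 0, "ty": 0, "tz": 0, "turn": -0.13, "grip": 1}, {"tx": 0, "ty": 0, "tz": 0, "turn": -0.26, "grip": 1}, {"tx": 0, "ty": 0, "tz": 0, "turn": -0.39, "grip": 1}, {"tx": 0, "ty": 0, "tz": 0, "turn": -0.52, "grip": 1}, {"tx": 0, "ty": 0, "tz": 0, "turn": -0.65, "grip": 1}, {"tx": 0, "ty": 0, "tz": 0, "turn": -0.78, "grip": 1}, {"tx": 0, "ty": 0, "tz": 0, "turn": -0.9, "grip": 1}, {"tx": 0, "ty": 0, "tz": 0, "turn": -1, "grip": 1}, {"tx": 0, "ty": 0, "tz": 0, "turn": -1, "grip": 1}]}}

```text
clock: 6.55
position: [0.6026, 0.2135, 0.1993]
ee_rot: [-2.358, -2.075, 0.003]
force: [0.1, 0.1, -3.1]
width: 0.285
```

```bash
python3 - <<'E'
from h import *
yaw()
E
```

```text
6.55 [0.6026 0.2135 0.1993] yaw y -7.3 z [-0.002 -0.    -1.   ] [-0.83  0.53  0.63  1.6  -0.34  1.12 -0.24] [ 0.1  0.1 -3.1] 0.28470230009557423
```

Call:
{"fn": "drive_tool", "kwargs": {"increments": [{"tx": 0, "ty": 0, "tz": 0, "turn": -0.13, "grip": 1}, {"tx": 0, "ty": 0, "tz": 0, "turn": -0.26, "grip": 1}, {"tx": 0, "ty": 0, "tz": 0, "turn": -0.39, "grip": 1}, {"tx": 0, "ty": 0, "tz": 0, "turn": -0.52, "grip": 1}, {"tx": 0, "ty": 0, "tz": 0, "turn": -0.65, "grip": 1}, {"tx": 0, "ty": 0, "tz": 0, "turn": -0.78, "grip": 1}, {"tx": 0, "ty": 0, "tz": 0, "turn": -0.9, "grip": 1}, {"tx": 0, "ty": 0, "tz": 0, "turn": -1, "grip": 1}, {"tx": 0, "ty": 0, "tz": 0, "turn": -1, "grip": 1}, {"tx": 0, "ty": 0, "tz": 0, "turn": -1, "grip": 1}]}}

```text
clock: 7.55
position: [0.6025, 0.2135, 0.1989]
ee_rot: [-3.076, -0.627, 0.003]
force: [0.4, -0.1, -3.1]
width: 0.279
```

```bash
python3 - <<'E'
from h import *
s=save("side","s4.png");yaw()
d=cv2.resize(s[90:230,280:430],(640,597),interpolation=cv2.INTER_CUBIC)
p=observe()["position"];f=640/150;c=np.radians(22.6)
u=np.array([np.cos(c),np.sin(c)]);w=np.array([-u[1],u[0]])
for b,z,a,e in((p[:2],p[2]-.0188+.0376-.034-.0,.082,.052),):  # tray rim if grip = TCP+18.8mm
    for i,j in((1,1),(1,-1),(-1,-1),(-1,1)):
        q=proj("side",(*(b+u*a*i+w*e*j),z));print("rim",((q[0]-280)*f,(q[1]-90)*f))
cv2.imwrite("pics/c4.png",d[:,:,::-1])
E
```

```text
7.6 [0.6025 0.2135 0.199 ] yaw y -67.0 z [-0.002  0.002 -1.   ] [-0.98  0.61  0.91  1.62 -0.51  1.17 -1.12] [-0.1 -0.4 -2.2] 0.2776059804711474
rim (np.float64(351.9403658777747), np.float64(184.34340421722968))
rim (np.float64(472.2262031702975), np.float64(262.302383427973))
rim (np.float64(258.0294275817335), np.float64(363.1086845944564))
rim (np.float64(142.54696576041388), np.float64(274.84261840428405))
```

View pics/c4.png

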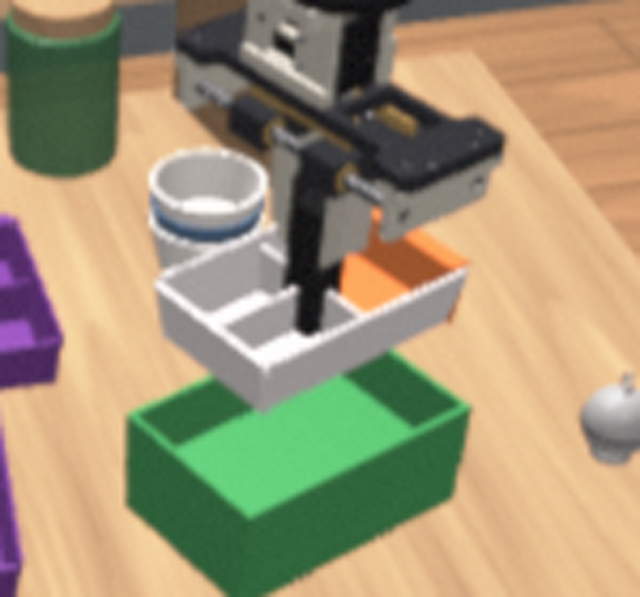

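```bash
python3 - <<'E'
from h import *
f=640/150
def pl(P,z):return np.array([onz("side",280+a/f,90+b/f,z) for a,b in P])
c=np.radians(22.6);u=np.array([np.cos(c),np.sin(c)]);w=np.array([-u[1],u[0]])
def show(n,Z,L,W):
    e=Z[2]-Z[1];s=Z[0]-Z[1]
    ctr=(Z[0]+Z[2])[:2]/2
    print(n,"centre",ctr.round(4),"len",np.linalg.norm(e),np.linalg.norm(s),"yaw",np.degrees(np.arctan2(e[1],e[0])),np.degrees(np.arctan2(-s[0],s[1])), "near-corner-based",(Z[1][:2]+u*L/2+w*W/2).round(4))
show("bin",pl([(128,415),(255,517),(468,408)],.078),.18,.12)
for z in (.184,.179,.174):show("tray%g"%z,pl([(159,289),(265,374),(467,264)],z),.164,.104)
E
```

```text
bin centre [0.6054 0.2105] len 0.1728315543877883 0.11875393769837495 yaw 22.537143883613673 23.962295697875188 near-corner-based [0.6097 0.2131]
tray0.184 centre [0.6034 0.2049] len 0.16380670102565686 0.0968946422929028 yaw 26.185623882084673 21.267369410866454 near-corner-based [0.6032 0.2031]
tray0.179 centre [0.6062 0.2115] len 0.16506998439741657 0.09764189737865217 yaw 26.18562388208472 21.267369410866447 near-corner-based [0.6055 0.2091]
tray0.174 centre [0.6089 0.2182] len 0.16633326776917634 0.09838915246440143 yaw 26.18562388208471 21.267369410866465 near-corner-based [0.6079 0.2152]
```

The tray is held with its orange end at the far side, and its visible rim corners are at (159,289), (265,374) and (467,264) in the crop. Tray centre and bin centre agree within about 6 mm, the grip centring is better than that, and the taper gives 9 mm of lead-in. Lowering partway.

Call:
{"fn": "drive_tool", "kwargs": {"increments": [{"tx": 0.004, "ty": -0.003, "tz": -0.03, "turn": -0.007, "grip": 1}, {"tx": 0.004, "ty": -0.003, "tz": -0.07, "turn": -0.007, "grip": 1}, {"tx": 0.004, "ty": -0.003, "tz": -0.11, "turn": -0.007, "grip": 1}, {"tx": 0.004, "ty": -0.003, "tz": -0.14, "turn": -0.007, "grip": 1}, {"tx": 0.004, "ty": -0.003, "tz": -0.16, "turn": -0.007, "grip": 1}, {"tx": 0.004, "ty": -0.003, "tz": -0.175, "turn": -0.007, "grip": 1}, {"tx": 0.004, "ty": -0.003, "tz": -0.185, "turn": -0.007, "grip": 1}, {"tx": 0.004, "ty": -0.003, "tz": -0.19, "turn": -0.007, "grip": 1}, {"tx": 0.004, "ty": -0.003, "tz": -0.19, "turn": -0.007, "grip": 1}]}}

```text
clock: 8.5
position: [0.6042, 0.2123, 0.1232]
ee_rot: [-3.079, -0.615, 0.002]
force: [-0.5, 0.7, -3.1]
width: 0.282
```

```bash
python3 - <<'E'
from h import *
s=save("side","s5.png");yaw()
d=cv2.resize(s[130:230,290:410],(720,600),interpolation=cv2.INTER_CUBIC)
cv2.imwrite("pics/c5.png",d[:,:,::-1])
E
```

```text
8.55 [0.6043 0.2123 0.1234] yaw y -67.42 z [-0.001  0.002 -1.   ] [-0.95  0.68  0.85  1.7  -0.59  1.04 -1.07] [-0.3 -0.3 -2.8] 0.27855786577187586
```

View pics/c5.png

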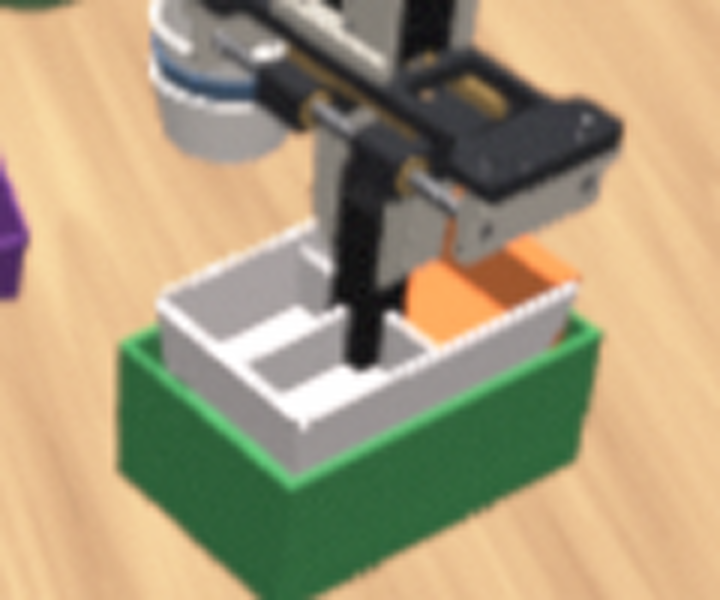

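The tray's underside is inside the rim with no contact force; the tray's near corner (300,425) sits above the bin's near corner (292,485). Continuing down.

Call:
{"fn": "drive_tool", "kwargs": {"increments": [{"tx": 0, "ty": 0, "tz": -0.015, "turn": 0, "grip": 1}, {"tx": 0, "ty": 0, "tz": -0.03, "turn": 0, "grip": 1}, {"tx": 0, "ty": 0, "tz": -0.045, "turn": 0, "grip": 1}, {"tx": 0, "ty": 0, "tz": -0.06, "turn": 0, "grip": 1}, {"tx": 0, "ty": 0, "tz": -0.07, "turn": 0, "grip": 1}, {"tx": 0, "ty": 0, "tz": -0.075, "turn": 0, "grip": 1}, {"tx": 0, "ty": 0, "tz": -0.075, "turn": 0, "grip": 1}]}}

```text
clock: 9.25
position: [0.6042, 0.2122, 0.093]
ee_rot: [-3.079, -0.615, 0.002]
force: [-0.0, 0.9, -2.7]
width: 0.28
```

Call:
{"fn": "drive_tool", "kwargs": {"increments": [{"tx": 0, "ty": 0, "tz": -0.003, "turn": 0, "grip": 1}, {"tx": 0, "ty": 0, "tz": -0.006, "turn": 0, "grip": 1}, {"tx": 0, "ty": 0, "tz": -0.006, "turn": 0, "grip": 1}, {"tx": 0, "ty": 0, "tz": -0.006, "turn": 0, "grip": 1}]}}

```text
clock: 9.65
position: [0.6045, 0.2123, 0.092]
ee_rot: [-3.078, -0.614, 0.001]
force: [-4.0, 0.5, 8.0]
width: 0.279
```

Contact came at TCP z 0.092, the same height as at the grasp, with about 11 N taken up. I check before opening.

```bash
python3 - <<'E'
from h import *
s=save("side","s6.png");yaw()
d=cv2.resize(s[130:230,290:410],(720,600),interpolation=cv2.INTER_CUBIC)
cv2.imwrite("pics/c6.png",d[:,:,::-1])
E
```

```text
9.7 [0.6046 0.2123 0.092 ] yaw y -67.42 z [-0.001  0.003 -1.   ] [-0.93  0.72  0.82  1.72 -0.62  0.98 -1.05] [-3.6  0.2  9.3] 0.277844183745333
```

View pics/c6.png

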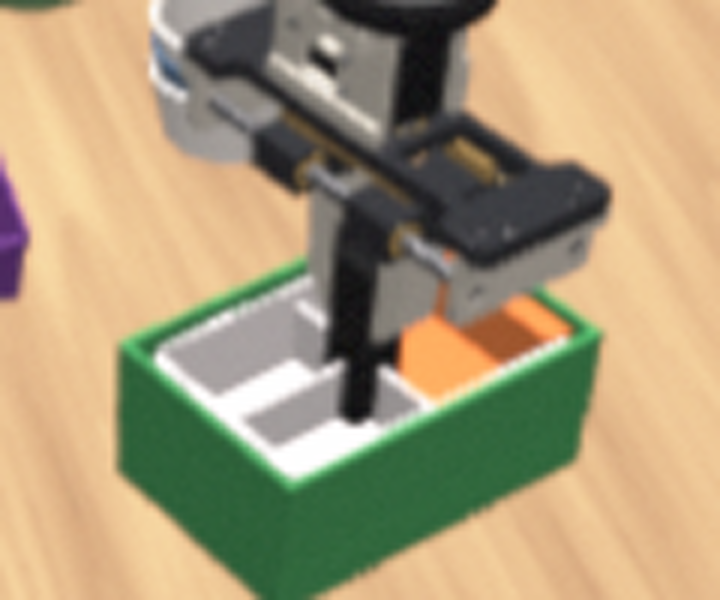

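The tray's rim lies just below the bin's rim all round (tray near corner 297,478, bin corner 292,487), with orange at the far end. Releasing and rising straight up.

Call:
{"fn": "drive_tool", "kwargs": {"increments": [{"tx": 0, "ty": 0, "tz": 0, "turn": 0, "grip": -1}, {"tx": 0, "ty": 0, "tz": 0, "turn": 0, "grip": -1}, {"tx": 0, "ty": 0, "tz": 0, "turn": 0, "grip": -1}, {"tx": 0, "ty": 0, "tz": 0, "turn": 0, "grip": -1}, {"tx": 0, "ty": 0, "tz": 0, "turn": 0, "grip": -1}, {"tx": 0, "ty": 0, "tz": 0, "turn": 0, "grip": -1}, {"tx": 0, "ty": 0, "tz": 0, "turn": 0, "grip": -1}, {"tx": 0, "ty": 0, "tz": 0.05, "turn": 0, "grip": -1}, {"tx": 0, "ty": 0, "tz": 0.12, "turn": 0, "grip": -1}, {"tx": 0, "ty": 0, "tz": 0.22, "turn": 0, "grip": -1}, {"tx": 0, "ty": 0, "tz": 0.32, "turn": 0, "grip": -1}, {"tx": 0, "ty": 0, "tz": 0.42, "turn": 0, "grip": -1}, {"tx": -0.08, "ty": 0.08, "tz": 0.5, "turn": 0, "grip": -1}, {"tx": -0.16, "ty": 0.16, "tz": 0.5, "turn": 0, "grip": -1}, {"tx": -0.24, "ty": 0.24, "tz": 0.5, "turn": 0, "grip": -1}, {"tx": -0.32, "ty": 0.32, "tz": 0.5, "turn": 0, "grip": -1}, {"tx": -0.4, "ty": 0.4, "tz": 0.5, "turn": 0, "grip": -1}, {"tx": -0.5, "ty": 0.45, "tz": 0.5, "turn": 0, "grip": -1}, {"tx": -0.6, "ty": 0.5, "tz": 0.5, "turn": 0, "grip": -1}, {"tx": -0.6, "ty": 0.5, "tz": 0.5, "turn": 0, "grip": -1}]}}

```text
clock: 11.7
position: [0.3579, 0.4171, 0.2911]
ee_rot: [-3.074, -0.631, 0.006]
force: [-0.7, 0.2, -0.3]
width: 0.997
```

```bash
python3 - <<'E'
from h import *
t=save("top","t7.png");s=save("side","s7.png");yaw()
a=cv2.resize(t[85:195,190:300],(400,400),interpolation=cv2.INTER_CUBIC);d=cv2.resize(s[150:240,300:400],(400,400),interpolation=cv2.INTER_CUBIC)
cv2.imwrite("pics/c7.png",np.hstack([np.clip(a*1.8,0,255).astype(np.uint8),d])[:,:,::-1])
s0=cv2.imread("pics/s0.png")[:,:,::-1]
print("grey diff",np.abs(s[280:355,300:400].astype(int)-s0[280:355,300:400]).mean())
E
```

```text
11.8 [0.3634 0.4132 0.292 ] yaw y -67.23 z [-0.001  0.003 -1.   ] [-1.7   0.38  1.06  1.71 -0.35  1.25 -1.74] [-0.1 -1.   0.4] 1.0006041485319785
grey diff 2.6920888888888888
```

View pics/c7.png

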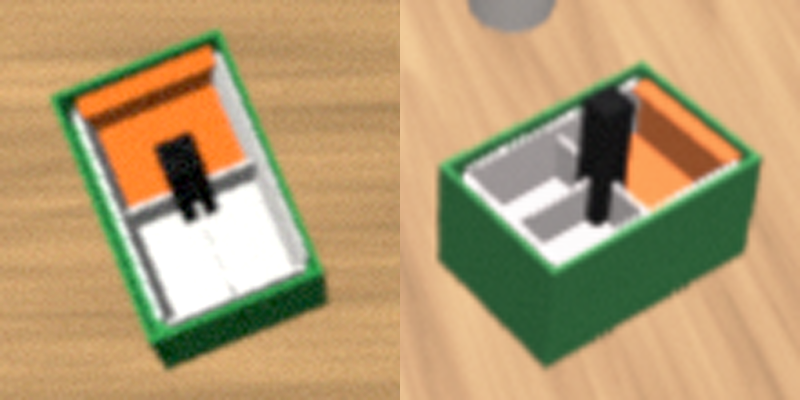

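The tray sits seated and level with its orange end at the far (pull) end. The post top is at (606,97) in the side crop, against (604,95) before. The grey bin is unchanged and the arm is clear.

```bash
python3 -c "
from cell import *
print(sign_off())"
```

```text
the job is handed in; nothing more can be done
None
```

I gripped the tray by its post, lifted it clear of the green bin, turned it 180° and lowered it back. I opened the gripper only after it touched down. I then backed away and handed the job in at about 12 s on the clock.

**Last checks:**
- **Seating:** contact came at TCP z = 0.092 m, the same height as when I gripped it. The final views show the tray's rim level, just below the bin's rim.
- **Position:** the post top is within about 1 px of where it was at the start.
- **Direction:** the orange end is now at the far end of the bin. I never saw the orange pull itself. I placed it at that end because the tray started with its orange end away from the pull.
- **Grey bin:** its area in the side view shows no visible change, only noise between before and after.
- **Arm:** it is well clear of everything, and the force reading is about zero.

**Failed or disagreed:**
- My first move call was refused because its rows were incomplete; nothing had moved.
- Mid-air, the tray's centre from the side view was about 6 mm off the bin's centre, and the rim looked slightly pitched. The fit in the bin did not bear this out.

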